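Move the cup slide of a spraying rail on by one hole and hold its lock pin home

ROBOT

A 6-joint arm with a two-finger parallel gripper is mounted at the origin on a cart in front of the work surface, level with it; the furniture and walls round the work are solid. World frame = base frame: x ahead of the robot, y to its left, z up, the work surface at z = 0. Lengths are in m, angles in rad, forces in N, time in s.
With the tool pointing down it reaches from about 0.275 to 0.75 m from the base axis. Payload 10.2 kg.
Tool frame: the origin (TCP) lies at the very end of the fingers, on their centre line; the grasp point (between the pads) lies 19 mm behind it; z points along the fingers, x is the direction in which the jaws open and shut, and the axes are right-handed (so a half turn about z gives the same grasp; the last joint's range is limited). The gripper opens to 88 mm and grips with 3 to 60 N. Pads are 18 mm wide; open, the fingers measure 123 mm over their backs; the gripper's body (75 mm by 187 mm) begins 45 mm behind the grasp point.
Start: joints at [0.939, 0.313, 1.498, -0, 1.331, -0.223], TCP at [0.209, 0.482, 0.239] pointing down, gripper open.
Joint ranges: [-2.94, 2.94], [-0.97, 2.17], [0.19, 2.56], [-1.23, 4.37], [0.02, 3.11], [-2.88, 2.88]. Speed limits (rad/s): [2.39, 2.39, 3.01, 3.14, 3.14, 3.14].

INTERFACE

Orientations are given as a unit quaternion [w, x, y, z].
In Python, from workcell import bot gives the robot as it stands.
- The arm moves only by the shell command python3 -m pendant 'ROWS' [FORCE]. ROWS is text: rows parted by semicolons, each of 7 numbers parted by spaces: the shift along the tool's x, y, z in mm, then the turn, a rotation vector about the tool's x, y, z in rad, then the closure, from -1 (fully open) to 1 (shut), so that 0 is half open. In form: dx dy dz ax ay az grip; .... A call has 1 to 8 rows; each row is the pose to reach, as a shift and turn from the pose measured when the call began, along the tool's axes at that moment; what a row does not reach only later rows make up. A row lasts 1/8 s, in which the tool goes at most 62.5 mm and 10.7 degrees, less where a joint would pass 70% of its speed; a pose out of reach is approached as far as the arm can. A call with a gripper value outside its range is refused whole. The fingers move at their own pace and stop on an object; FORCE is the grip in N (left out, the last holds). Time passes only in rows, so rows that repeat a pose let the fingers close. It gives the time, the measured TCP pose, the force and the opening at its end, in the units of the state.
- bot.read_state(): the state, without advancing time (a new reading comes with each control period).
- bot.snapshot(name): name is "scene" or "top" or "wrist"; returns (picture, depth): 420x560x3 uint8, red, green, blue; 420x560 float32, m along the optical axis (not along the pixel's ray), 0 where there is no reading.
- bot.calibration(name): a dict with "K" (3x3 intrinsics, pixels), "rvec" (rotation vector, rad) and "tvec" (3), from world to camera coordinates, as OpenCV has them. Camera axes: x right, y down, z forward; pixel columns grow to the right and rows downward; lengths in m; the calibration is good to about 2 mm. A picture is of the moment at which its call begins: read the wrist's pose just before it. calibration takes no time and is no camera call; for the wrist camera it gives the pose at the moment of the call.
- bot.finish_job(): hands the job in, once; it reports no verdict.
The state is a dict: "time": time; "qpos": joint angles; "joint_velocities": joint speeds; "joint_torque": joint torques, N m; "eef_pos": TCP position; "ee_rot": TCP orientation; "contact_force": force on the tool from outside, world axes, zero at the start; "moment": the same for the moment, N m; "grip_width": finger opening in m.
Only numpy, scipy, OpenCV 4.12 (cv2) and the standard library are available. Lean on these libraries where they do the work, as an engineer would, in place of code of your own. Each camera call takes 0.05 s, during which the arm holds its last target.

TASK

Swing the toggle clamp back over centre so that it stands open and lets go of the sliding section. Then pull up the section's lock plunger, slide the section to the next hole along the rail, away from the clamp, and let the pin into that hole, with the cup still standing on its plate and the things around left alone. The plunger does not stay home by itself: push the knob down until it sits on its housing, and finish while you are holding it there.

Things in the scene. Friction and masses are not known exactly. Their poses are not given: they have to be found in the camera images.
- rig: Fixed spraying rail: grey base plate 120 x 405 x 12 mm (x, y, z of the rig) with an aluminium rail 40 mm wide along the rig's y, its top 50 mm above the table, four 14 mm holes 50 mm apart in it. Origin on the table under the rail's middle line; z up; y runs along the rail from the clamp end (y = -215 mm) to the end stop (y = +186 mm). Yaw varies up to 0.35 rad
- hole0 (a point): mouth of the rail's first hole, nearest to the clamp, on the rail's top; the lock pin stands in it at the start
- hole1 (a point): mouth of the next hole, 50 mm farther along the rig's +y: where the pin has to go
- section (a joint): position of the grey sliding section (a sleeve 54 x 115 mm, on the rail, its flat top 60 mm above the table) along the rig's +y, m: 0 at hole0, 0.05 at hole1, 0.10 and 0.15 at the holes beyond. About 1 N of friction. It is moved along by dragging its plunger knob. The closed clamp and the pin each block it
- plunger (a joint): height of the plunger's knob above its housing, m: 0 = fully home (knob sitting on the housing, 18 mm of pin in the hole), range 0 to 0.028. A spring of about 400 N/m makes it float at about 0.010, where the pin (10 mm thick, round end) still locks. Above 0.018 the pin is out of the hole and the section can slide, if the clamp is open (pulling to 0.024 takes about 6 N). Over solid rail the pin stands on it at 0.018. Keeping it at 0 takes about 4 N of steady push down
- knob (a point): centre of the plunger's knob: upright black cylinder 30 mm in diameter, 30 mm tall, on the section, moving with it. When home it lies 103 mm above the table and its underside rests on the steel housing (26 mm in diameter, widening to 34 mm for the lowest 8 mm, 28 mm tall, standing on the section's top)
- toggle (a joint): angle of the toggle clamp's lever, rad: 0 = closed (handle upright, arm lying level over the section's tail), 1.3 = fully open (handle lying back toward the rig's -y, arm standing up). The lever is weighted over centre: past about 0.7 rad it falls on to the open end by itself, before that it falls shut again. About 0.1 N m moves it
- toggle_grip (a point): point on the axis of the clamp's handle, 75 mm from the pivot; black grip 20 mm thick, from 45 to 98 mm from the pivot, upright at the start. Push it toward the rig's -y to open; free space of about 90 mm lies between it and the plunger knob, above the clamp's arm (whose top lies 19 mm above the pivot; a spindle at its end, 82 mm from the pivot, stands up to 30 mm above the pivot)
- pivot (a point): pivot of the clamp's lever, 68 mm above the table, on the rail's middle line at the rig's y = -165 mm; its axis lies along the rig's x
- cup: bisque cup, loose, 64 mm wide, 79 mm tall, 0.1 to 0.21 kg, origin under its foot; it stands on a rimmed square plate (88 mm) that the section carries on its +x side, 98 mm from the knob's axis, 50 mm above the table
- cup_seat (a point): middle of that plate's top, where the cup's foot stands; it moves with the section
- rib: bystander: kidney-shaped wooden rib, 38 x 94 x 8 mm, lying near the rail
- jar: bystander: small oxide jar, 54 mm wide, 74 mm tall, near the rail
- tongs: bystander: steel dipping tongs, 172 mm long, 12 mm tall, lying near the rail
- tile: bystander: upright test tile, 30 x 34 x 61 mm
- jar_b: bystander: small oxide jar, 58 mm wide, 80 mm tall, to the right and back

How it is judged:
By the outcome, as a careful person would: the job done as asked, in the order asked, and still so for the second after the job is handed in, while the arm keeps its last pose, push and grip.
It also fails if it takes over 46 s, if anything falls off the work surface, if the arm or the gripper's body presses on something with over 40 N, if the wrist force passes 120 N, or if a joint passes its speed limit or range.

## Working session

There is one attempt and no reset: what is moved stays moved. The work goes in short steps, Python scripts to look and compute and a shell command to move; the robot and the scene stay as the last step left them, time stands still between calls to the robot, and variables do not carry over. Pictures are saved under pics/ and viewed, and the job is handed in when it is done.

```bash
ls; mkdir -p pics; python3 - <<'E'
from workcell import bot
import cv2,numpy as np
s=bot.read_state();print({k:np.round(v,3) for k,v in s.items()})
for n in ("scene","top"):
    p,d=bot.snapshot(n);cv2.imwrite(f"pics/{n}0.png",p[:,:,::-1]);np.save(f"pics/{n}0d.npy",d)
    print(n,bot.calibration(n))
E
```

```text
pics
{'time': np.float64(0.0), 'qpos': array([ 0.939,  0.313,  1.498, -0.   ,  1.331, -0.223]), 'joint_velocities': array([ 0.   ,  0.001,  0.001,  0.   ,  0.001, -0.001]), 'joint_torque': array([ 2.0000e-03, -4.0220e+01, -2.5228e+01,  7.0000e-02,  3.5000e-02,
       -0.0000e+00]), 'eef_pos': array([0.209, 0.482, 0.238]), 'ee_rot': array([ 0.   ,  0.836,  0.549, -0.001]), 'contact_force': array([ 0.84 , -1.12 ,  0.652]), 'moment': array([-0.027, -0.018,  0.044]), 'grip_width': np.float64(0.088)}
scene {'K': array([[439.70042832,   0.        , 279.46933311],
       [  0.        , 439.70042832, 206.68701578],
       [  0.        ,   0.        ,   1.        ]]), 'rvec': array([ 2.04395684, -0.61286514,  0.34570478]), 'tvec': array([-0.36675936,  0.32353813,  0.96458508])}
top {'K': array([[523.65247387,   0.        , 287.6281568 ],
       [  0.        , 523.65247387, 208.9226067 ],
       [  0.        ,   0.        ,   1.        ]]), 'rvec': array([ 2.14043995, -2.19081606,  0.13411081]), 'tvec': array([0.16380145, 0.54768172, 1.47788655])}
```

View pics/scene0.png

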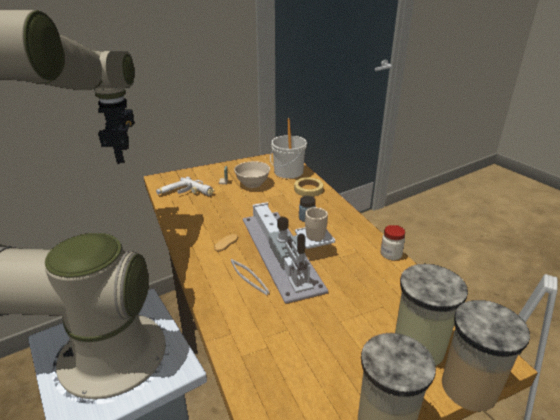

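View pics/top0.png

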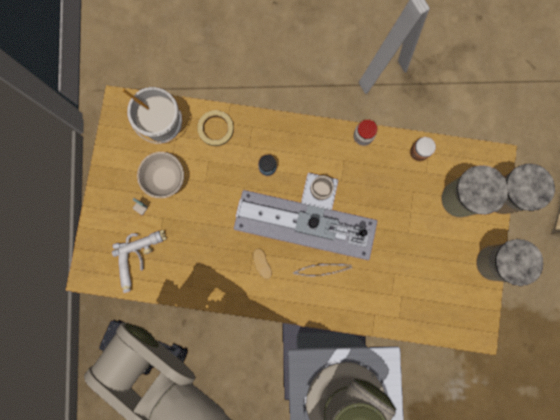

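```bash
python3 - <<'E'
import cv2
a=cv2.imread("pics/top0.png")[140:290,220:400];cv2.imwrite("pics/t1.png",cv2.resize(a,None,fx=4.4,fy=4,interpolation=cv2.INTER_CUBIC)[:, :800])
a=cv2.imread("pics/scene0.png")[180:310,200:360];cv2.imwrite("pics/s1.png",cv2.resize(a,None,fx=4.5,fy=4.5,interpolation=cv2.INTER_CUBIC))
E
```

```text
(no output)
```

View pics/t1.png

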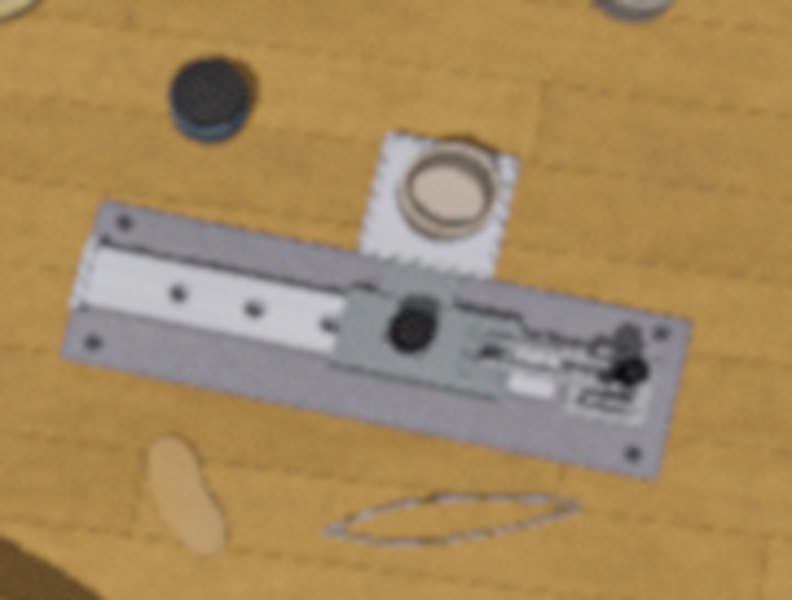

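View pics/s1.png

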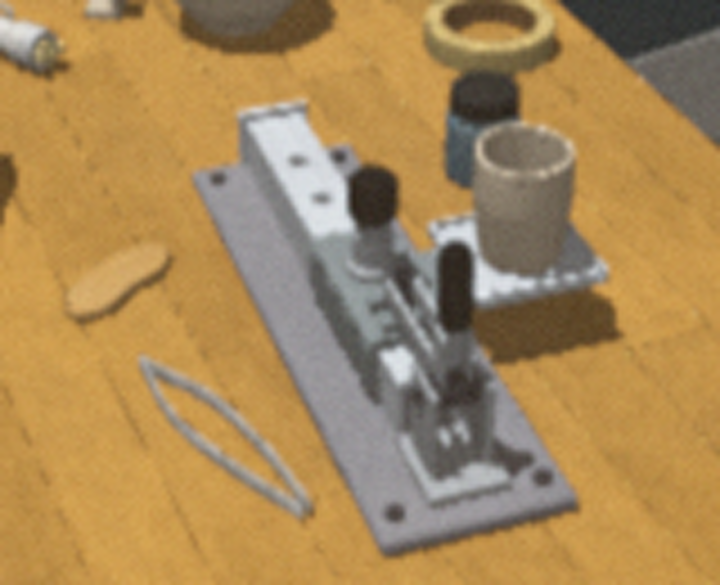

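```bash
cat > h.py <<'E'
import numpy as np,cv2
from workcell import bot
def ray(name,px,z,C=None):
    C=C or bot.calibration(name);R=cv2.Rodrigues(C["rvec"])[0];t=C["tvec"]
    px=np.asarray(px,float).reshape(-1,2);z=np.broadcast_to(z,len(px))
    d=(np.linalg.inv(C["K"])@np.c_[px,np.ones(len(px))].T).T@R
    o=-R.T@t
    return o+d*((z-o[2])/d[:,2])[:,None]
def t1(p): p=np.asarray(p,float);return p/[4.4,4]+[220,140]-.4
def s1(p): p=np.asarray(p,float);return p/4.5+[200,180]-.4
E
python3 - <<'E'
from h import *
c=ray("top",t1([(104,200),(690,320),(655,478),(63,355)]),.012);print("corners\n",c.round(4))
print("len",np.linalg.norm(c[0]-c[1]),np.linalg.norm(c[2]-c[3]),np.linalg.norm(c[1]-c[2]),np.linalg.norm(c[0]-c[3]))
h=ray("top",t1([(178,293),(254,308),(329,324)]),.05);print("holes\n",h.round(4))
k=ray("top",t1([(411,329)]),.128);print("knobtop",k.round(4))
g=ray("top",t1([(632,371)]),.165);print("griptop",g.round(4))
print("cup top",ray("top",t1([(449,193)]),.129).round(4),"plate",ray("top",t1([(388,131),(520,156),(493,279),(361,252)]),.052).round(4))
yv=(c[0]-c[1]+c[3]-c[2]);yaw=np.arctan2(-yv[0],yv[1]);print("yaw",yaw)
cs=ray("scene",s1([(193,172),(577,505),(388,553)]),.012);print("scene corners\n",cs.round(4))
print("scene holes",ray("scene",s1([(297,161),(321,199)]),.05).round(4))
print("scene knobtop",ray("scene",s1([(374,180)]),.128).round(4),"grip top",ray("scene",s1([(456,248)]),.166).round(4))
o=c.mean(0)
print("jar",ray("top",t1([(211,92)]),.074).round(3))
E
```

```text
corners
 [[ 0.6135  0.2795  0.012 ]
 [ 0.5163 -0.1072  0.012 ]
 [ 0.4023 -0.0792  0.012 ]
 [ 0.5003  0.3081  0.012 ]]
len 0.39869585156912374 0.39954402090989205 0.11739077734988636 0.11671180804637171
holes
 [[0.5397 0.2298 0.05  ]
 [0.5279 0.181  0.05  ]
 [0.5154 0.1329 0.05  ]]
knobtop [[0.5036 0.0846 0.128 ]]
griptop [[ 0.4697 -0.0438  0.165 ]]
cup top [[0.5953 0.0585 0.129 ]] plate [[0.6531 0.091  0.052 ]
 [0.633  0.0056 0.052 ]
 [0.5448 0.0261 0.052 ]
 [0.5661 0.1109 0.052 ]]
yaw -0.24706695870038145
scene corners
 [[ 0.5018  0.3115  0.012 ]
 [ 0.5118 -0.1133  0.012 ]
 [ 0.401  -0.0865  0.012 ]]
scene holes [[0.5405 0.2316 0.05  ]
 [0.5289 0.1826 0.05  ]]
scene knobtop [[0.5039 0.0822 0.128 ]] grip top [[ 0.4705 -0.0472  0.166 ]]
jar [[0.679 0.205 0.074]]
```

```bash
cat >> h.py <<'E'
from scipy.spatial.transform import Rotation as Ro
yd=np.array([.244,.970,0]);yd/=np.linalg.norm(yd);xd=np.array([yd[1],-yd[0],0])
K0=np.array([.5038,.0838,0])   # knob axis at section 0 (rig y=-.028 approx)
P0=np.array([.4710,-.0475,0])  # pivot
def go(base,y,x,z):
    s=bot.read_state();q=s["ee_rot"];R=Ro.from_quat([q[1],q[2],q[3],q[0]])
    g=base+yd*y+xd*x;g[2]=z
    G=np.c_[yd,xd,[0,0,-1]]
    print("goal",g.round(4),"tool shift mm",(R.inv().apply(g-s["eef_pos"])*1e3).round(1),"turn",(R.inv()*Ro.from_matrix(G)).as_rotvec().round(3),"t",round(float(s["time"]),2))
def st():
    s=bot.read_state();d=s["eef_pos"]
    print("F rig(x,y,z)",(xd@s["contact_force"]).round(2),(yd@s["contact_force"]).round(2),s["contact_force"][2].round(2),"w",round(float(s["grip_width"]),4))
    for n,b in(("K0",K0),("P0",P0)):print(n,"y",((d-b)@yd).round(4),"x",((d-b)@xd).round(4),"z",d[2].round(4))
E
python3 -c "
from h import *
go(P0,.045,0,.24);st()"
```

```text
goal [ 0.482  -0.0039  0.24  ] tool shift mm [-336.8  443.8   -1.5] turn [-0.     0.001 -0.162] t 0.1
F rig(x,y,z) 0.3 0.03 -0.28 w 0.0878
K0 y 0.3137 x -0.3833 z 0.2382
P0 y 0.4491 x -0.3836 z 0.2382
```

```bash
python3 -m pendant '-34 44 0 0 0 -0.03 0; -68 89 0 0 0 -0.06 1; -101 133 0 0 0 -0.09 1; -135 177 0 0 0 -0.12 1; -168 222 0 0 0 -0.162 1; -202 266 0 0 0 -0.162 1; -236 311 0 0 0 -0.162 1; -270 355 0 0 0 -0.162 1' 30; python3 -c "
from h import *
go(P0,.045,0,.24);st()"
```

```text
time: 1.1
eef_pos: [0.4275, 0.0909, 0.2384]
ee_rot: [0.0, 0.789, 0.615, -0.001]
contact_force: [0.8, 1.0, -0.8]
grip_width: 0.0104
goal [ 0.482  -0.0039  0.24  ] tool shift mm [-78.6  76.   -1.6] turn [-0.     0.001 -0.001] t 1.1
F rig(x,y,z) 0.51 1.21 -0.76 w 0.0104
K0 y -0.0117 x -0.0757 z 0.2384
P0 y 0.1236 x -0.0759 z 0.2384
```

```bash
python3 -m pendant '-39 38 0 0 0 0 1; -79 76 0 0 0 0 1; -79 76 0 0 0 0 1; -79 76 0 0 0 0 1' ; python3 - <<'E'
from h import *
go(P0,.045,0,.135);st()
print(bot.calibration("wrist"))
for n in ("wrist","scene"):
    p,d=bot.snapshot(n);cv2.imwrite(f"pics/{n}2.png",p[:,:,::-1])
a=cv2.imread("pics/scene2.png")[150:310,200:360];cv2.imwrite("pics/s2.png",cv2.resize(a,None,fx=3.6,fy=3.6,interpolation=cv2.INTER_CUBIC))
E
```

```text
time: 1.6
eef_pos: [0.4815, -0.0038, 0.2381]
ee_rot: [-0.0, 0.789, 0.615, -0.001]
contact_force: [-0.3, 0.1, 0.4]
grip_width: 0.0006
goal [ 0.482  -0.0039  0.135 ] tool shift mm [1.000e-01 7.000e-01 1.031e+02] turn [-0.002  0.001 -0.001] t 1.6
F rig(x,y,z) -0.35 0.05 0.42 w 0.0006
K0 y -0.0904 x -0.0003 z 0.2381
P0 y 0.045 x -0.0005 z 0.2381
{'K': array([[297.4214757 ,   0.        , 276.95643466],
       [  0.        , 297.4214757 , 213.81298614],
       [  0.        ,   0.        ,   1.        ]]), 'rvec': array([-2.28985525, -1.78349101, -0.25927178]), 'tvec': array([-0.11402369, -0.48600622,  0.25670636])}
```

View pics/wrist2.png

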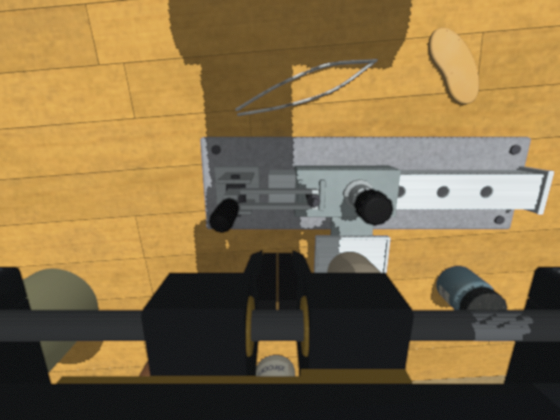

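View pics/s2.png

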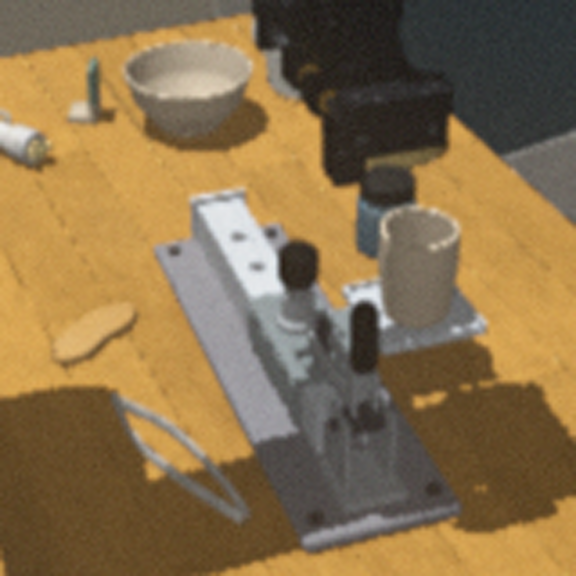

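The wrist view shows the upright handle's top at about (223,216), the knob's top at about (378,207), the holes at (444,191) and (486,191), and the closed fingers at (277,265).

```bash
python3 - <<'E'
from h import *
h=ray("wrist",[(444,191),(486,191)],.05);print(h.round(4),((h-K0)@yd).round(4),((h-K0)@xd).round(4))
p=ray("wrist",[(379,208)],.128);print("knob",((p-K0)@yd).round(4),((p-K0)@xd).round(4))
p=ray("wrist",[(223,218)],.166);print("grip",((p-P0)@yd).round(4),((p-P0)@xd).round(4))
p=ray("wrist",[(277,262)],.238);print("tip",((p-P0)@yd).round(4),((p-P0)@xd).round(4))
E
python3 -m pendant '0 1 40 0 0 0 1; 0 1 75 0 0 0 1; 0 1 105 0 0 0 1; 0 1 105 0 0 0 1'; python3 -c "
from h import *
st()"
```

```text
[[0.5255 0.1833 0.05  ]
 [0.5372 0.23   0.05  ]] [0.1017 0.15  ] [-0.0032 -0.0033]
knob [0.0013] [-0.0045]
grip [0.0037] [-0.0072]
tip [0.0453] [-0.0048]
time: 2.2
eef_pos: [0.4811, -0.0024, 0.1324]
ee_rot: [-0.001, 0.788, 0.616, -0.002]
contact_force: [-0.6, -0.2, 1.2]
grip_width: 0.0005
F rig(x,y,z) -0.56 -0.33 1.24 w 0.0005
K0 y -0.0891 x -0.001 z 0.1324
P0 y 0.0462 x -0.0012 z 0.1324
```

```bash
python3 -m pendant '-9 1 0 0 0 0 1; -17 1 0 0 0 0 1; -26 1 0 0 0 0 1; -36 1 0 0 0 0 1; -46 1 0 0 0 0 1; -56 1 0 0 0 0 1'; python3 - <<'E'
from h import *
st()
p,d=bot.snapshot("scene");a=p[150:310,200:360,::-1];cv2.imwrite("pics/s3.png",cv2.resize(a,None,fx=3.6,fy=3.6,interpolation=cv2.INTER_CUBIC))
E
```

```text
time: 2.95
eef_pos: [0.4683, -0.0576, 0.1323]
ee_rot: [-0.002, 0.788, 0.616, -0.002]
contact_force: [0.4, 0.1, -0.3]
grip_width: 0.0005
F rig(x,y,z) 0.31 0.23 -0.3 w 0.0005
K0 y -0.1458 x 0.0 z 0.1323
P0 y -0.0105 x -0.0002 z 0.1323
```

View pics/s3.png

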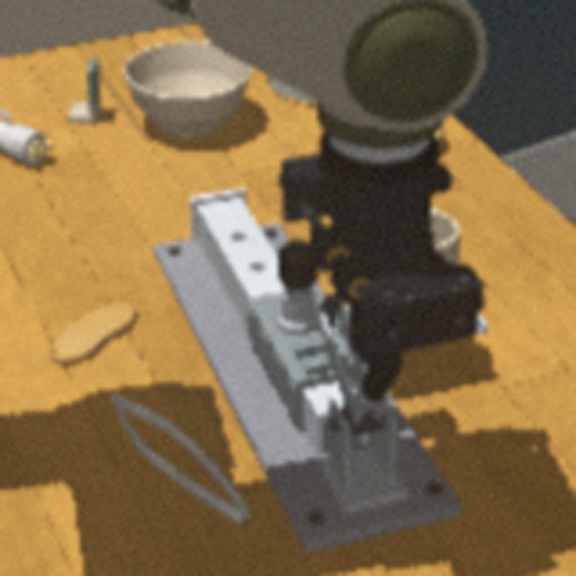

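```bash
python3 -m pendant '-9 0 0 0 0 0 1; -18 0 0 0 0 0 1; -27 0 0 0 0 0 1; -35 0 0 0 0 0 1; -35 0 0 0 0 0 1; -35 0 0 0 0 0 1'; python3 - <<'E'
from h import *
st()
p,d=bot.snapshot("scene");a=p[150:310,200:360,::-1];cv2.imwrite("pics/s4.png",cv2.resize(a,None,fx=3.6,fy=3.6,interpolation=cv2.INTER_CUBIC))
E
```

```text
time: 3.75
eef_pos: [0.4597, -0.0924, 0.1324]
ee_rot: [-0.001, 0.788, 0.615, -0.002]
contact_force: [-0.1, -0.0, 0.8]
grip_width: 0.0002
F rig(x,y,z) -0.11 -0.06 0.76 w 0.0002
K0 y -0.1816 x 0.0002 z 0.1324
P0 y -0.0463 x -0.0 z 0.1324
```

View pics/s4.png

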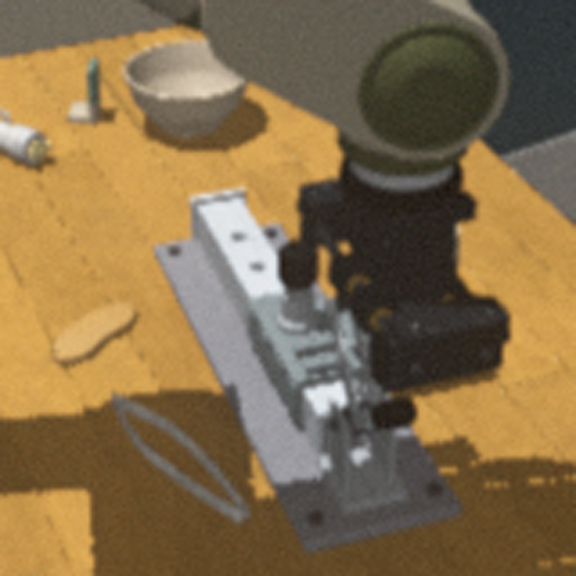

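The handle now lies back, with its black end at (393,410), and the arm stands up, so the clamp fell open. I'll lift off and go above the knob.

```bash
python3 -m pendant '0 0 -35 0 0 0 1; 0 0 -75 0 0 0 1; 0 0 -95 0 0 0 0; 45 0 -95 0 0 0 -0.3; 95 0 -95 0 0 0 -0.3; 145 0 -95 0 0 0 -0.3; 182 0 -95 0 0 0 -0.3; 182 0 -95 0 0 0 -0.3'; python3 - <<'E'
from h import *
go(K0,0,0,.1);st()
for n in ("wrist","scene"):
    p,d=bot.snapshot(n);cv2.imwrite(f"pics/{n}5.png",p[:,:,::-1])
a=cv2.imread("pics/scene5.png")[150:310,200:360];cv2.imwrite("pics/s5.png",cv2.resize(a,None,fx=3.6,fy=3.6,interpolation=cv2.INTER_CUBIC))
E
```

```text
time: 4.8
eef_pos: [0.5042, 0.0864, 0.227]
ee_rot: [-0.002, 0.787, 0.617, -0.002]
contact_force: [1.0, -1.0, -0.6]
grip_width: 0.0564
goal [0.5038 0.0838 0.1   ] tool shift mm [ -2.4   0.8 127. ] turn [-0.005  0.001  0.005] t 4.8
F rig(x,y,z) 1.24 -0.75 -0.57 w 0.0564
K0 y 0.0026 x -0.0002 z 0.227
P0 y 0.1379 x -0.0004 z 0.227
```

View pics/wrist5.png

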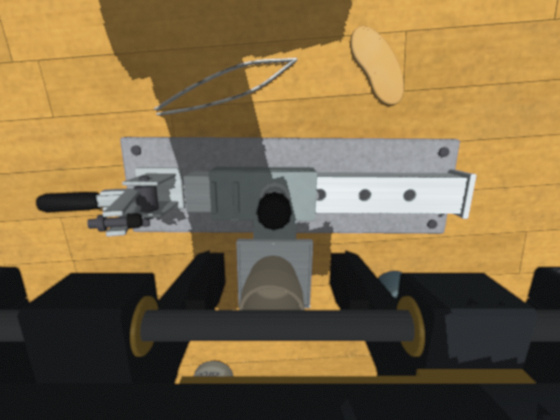

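View pics/s5.png

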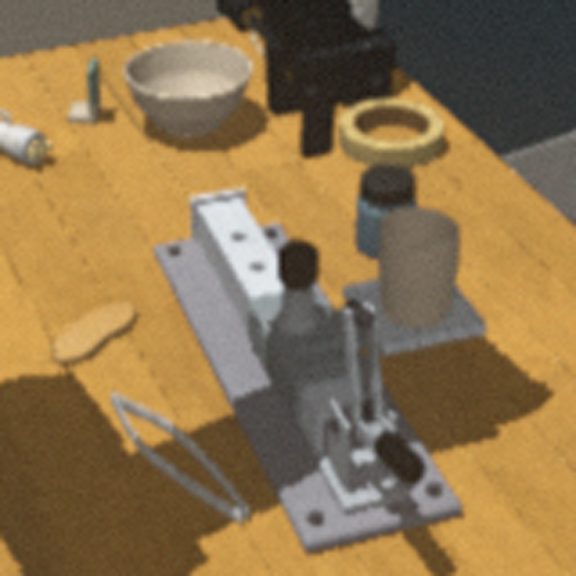

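```bash
python3 -m pendant '-2.5 1 40 0 0 0.005 -0.3; -2.5 1 80 0 0 0.005 -0.3; -2.5 1 115 0 0 0.005 -0.3; -2.5 1 130 0 0 0.005 -0.3; -2.5 1 130 0 0 0.005 0.2; -2.5 1 130 0 0 0.005 0.6; -2.5 1 130 0 0 0.005 0.6' 40; python3 -c "
from h import *
go(K0,0,0,.1);st()"
```

```text
time: 5.78
eef_pos: [0.5044, 0.0815, 0.0981]
ee_rot: [-0.001, 0.789, 0.614, -0.001]
contact_force: [0.3, -2.5, -0.1]
grip_width: 0.0297
goal [0.5038 0.0838 0.1   ] tool shift mm [ 2.1 -1.2 -1.9] turn [-0.003  0.001 -0.002] t 5.78
F rig(x,y,z) 0.95 -2.38 -0.09 w 0.0297
K0 y -0.0021 x 0.0011 z 0.0981
P0 y 0.1332 x 0.0009 z 0.0981
```

```bash
python3 -m pendant '0 0 -4 0 0 0 0.6; 0 0 -8 0 0 0 0.6; 0 0 -12 0 0 0 0.6; 0 0 -14.5 0 0 0 0.6; 0 0 -14.5 0 0 0 0.6'; python3 - <<'E'
from h import *
st()
p,d=bot.snapshot("scene");a=p[150:310,200:360,::-1];cv2.imwrite("pics/s6.png",cv2.resize(a,None,fx=3.6,fy=3.6,interpolation=cv2.INTER_CUBIC))
E
```

```text
time: 6.4
eef_pos: [0.5044, 0.0815, 0.1126]
ee_rot: [-0.001, 0.789, 0.614, -0.001]
contact_force: [1.0, -0.9, -6.0]
grip_width: 0.0287
F rig(x,y,z) 1.23 -0.57 -5.96 w 0.0287
K0 y -0.0021 x 0.0011 z 0.1126
P0 y 0.1332 x 0.0009 z 0.1126
```

View pics/s6.png

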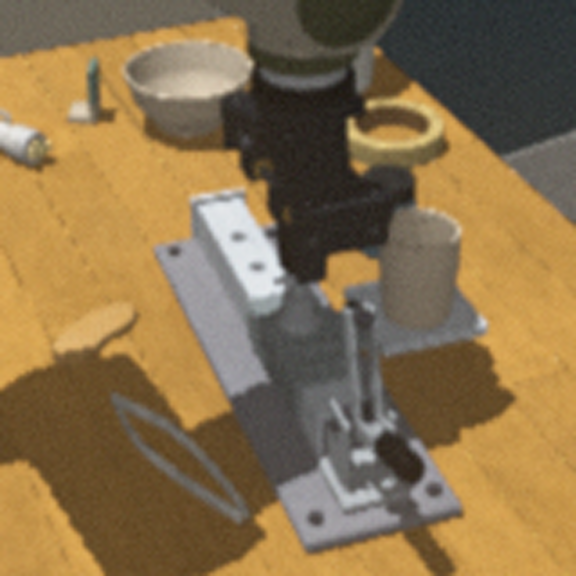

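```bash
python3 -m pendant '2 0 0 0 0 0 0.6; 6 0 0 0 0 0 0.6; 11 0 0 0 0 0 0.6; 16 0 0 0 0 0 0.6; 21 0 0 0 0 0 0.6; 26 0 0 0 0 0 0.6; 29 0 0 0 0 0 0.6; 30 0 0 0 0 0 0.6'; python3 - <<'E'
from h import *
st()
E
```

```text
time: 7.45
eef_pos: [0.5118, 0.1108, 0.1124]
ee_rot: [-0.001, 0.789, 0.614, -0.001]
contact_force: [0.6, -0.7, -5.9]
grip_width: 0.0289
F rig(x,y,z) 0.74 -0.59 -5.92 w 0.0289
K0 y 0.0281 x 0.0011 z 0.1124
P0 y 0.1634 x 0.0009 z 0.1124
```

```bash
python3 -m pendant '3 0 0 0 0 0 0.6; 8 0 0 0 0 0 0.6; 13 0 0 0 0 0 0.6; 17 0 0 0 0 0 0.6; 20 0 0 0 0 0 0.6; 20 0 0 0 0 0 0.6'; python3 - <<'E'
from h import *
st()
for n in ("wrist","scene","top"):
    p,d=bot.snapshot(n);cv2.imwrite(f"pics/{n}7.png",p[:,:,::-1])
a=cv2.imread("pics/scene7.png")[150:310,200:360];cv2.imwrite("pics/s7.png",cv2.resize(a,None,fx=3.6,fy=3.6,interpolation=cv2.INTER_CUBIC))
E
```

```text
time: 8.2
eef_pos: [0.5167, 0.1306, 0.1124]
ee_rot: [-0.001, 0.789, 0.614, -0.001]
contact_force: [2.2, 0.8, -5.7]
grip_width: 0.0291
F rig(x,y,z) 1.92 1.28 -5.74 w 0.0291
K0 y 0.0485 x 0.0011 z 0.1124
P0 y 0.1838 x 0.0009 z 0.1124
```

View pics/s7.png

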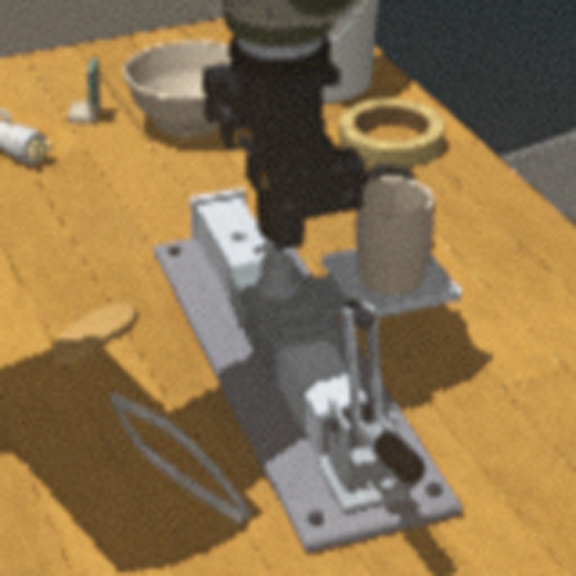

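View pics/wrist7.png

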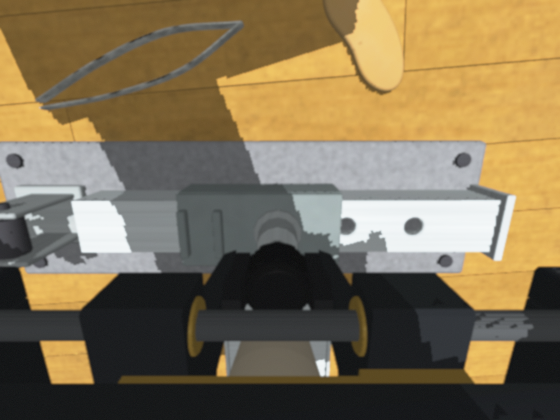

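```bash
python3 -m pendant '0 0 3 0 0 0 0.6; 0 0 6 0 0 0 0.6; 0 0 9 0 0 0 0.6; 0 0 11 0 0 0 0.6; 0 0 11 0 0 0 0.6'; python3 - <<'E'
from h import *
st()
E
```

```text
time: 8.98
eef_pos: [0.5167, 0.1302, 0.1014]
ee_rot: [-0.001, 0.789, 0.614, -0.001]
contact_force: [0.6, 0.1, -1.6]
grip_width: 0.0287
F rig(x,y,z) 0.56 0.29 -1.57 w 0.0287
K0 y 0.0482 x 0.0012 z 0.1014
P0 y 0.1835 x 0.001 z 0.1014
```

```bash
python3 -m pendant '0 0 3 0 0 0 0.6; 0 0 6 0 0 0 0.6; 0 0 9 0 0 0 0.6; 0 0 12 0 0 0 0.6; 0 0 12 0 0 0 0.6'; python3 - <<'E'
from h import *
st()
E
```

```text
time: 9.6
eef_pos: [0.5167, 0.1302, 0.0894]
ee_rot: [-0.001, 0.789, 0.614, -0.001]
contact_force: [-1.6, 0.1, 2.8]
grip_width: 0.0289
F rig(x,y,z) -1.58 -0.31 2.76 w 0.0289
K0 y 0.0482 x 0.0012 z 0.0894
P0 y 0.1835 x 0.001 z 0.0894
```

```bash
python3 -m pendant '0 0 1 0 0 0 0.6; 0 0 2 0 0 0 0.6; 0 0 2 0 0 0 0.6'; python3 -c "
from h import *
st()"; python3 -m pendant '0 0 1 0 0 0 0.6; 0 0 1 0 0 0 0.6; 0 0 1 0 0 0 0.6'; python3 -c "
from h import *
st()"
```

```text
time: 9.98
eef_pos: [0.5167, 0.1302, 0.0875]
ee_rot: [-0.001, 0.789, 0.614, -0.001]
contact_force: [-1.7, 1.0, 5.8]
grip_width: 0.0288
F rig(x,y,z) -1.91 0.52 5.79 w 0.0288
K0 y 0.0482 x 0.0012 z 0.0875
P0 y 0.1835 x 0.001 z 0.0875
time: 10.35
eef_pos: [0.5168, 0.1304, 0.0874]
ee_rot: [-0.001, 0.789, 0.614, -0.001]
contact_force: [-6.6, 0.9, 12.2]
grip_width: 0.0287
F rig(x,y,z) -6.63 -0.77 12.21 w 0.0287
K0 y 0.0484 x 0.0013 z 0.0874
P0 y 0.1837 x 0.0011 z 0.0874
```

The force jumped to 12 N with no further travel, about 10.7 mm below the float height, so the knob is on its housing. I'll hold briefly and check for creep.

```bash
python3 -m pendant '0 0 0.7 0 0 0 0.6; 0 0 0.7 0 0 0 0.6; 0 0 0.7 0 0 0 0.6; 0 0 0.7 0 0 0 0.6; 0 0 0.7 0 0 0 0.6; 0 0 0.7 0 0 0 0.6; 0 0 0.7 0 0 0 0.6; 0 0 0.7 0 0 0 0.6'; python3 - <<'E'
from h import *
st()
for n in ("wrist","scene","top"):
    p,d=bot.snapshot(n);cv2.imwrite(f"pics/{n}8.png",p[:,:,::-1])
a=cv2.imread("pics/scene8.png")[150:310,200:360];b=cv2.imread("pics/top8.png")[140:290,220:400]
cv2.imwrite("pics/s8.png",np.hstack([cv2.resize(a,(400,400),interpolation=cv2.INTER_CUBIC),cv2.resize(b,(400,400*150//180),interpolation=cv2.INTER_CUBIC)[:400].copy() if 0 else cv2.copyMakeBorder(cv2.resize(b,(400,333)),0,67,0,0,cv2.BORDER_CONSTANT)]))
st()
E
```

```text
time: 11.35
eef_pos: [0.5169, 0.1305, 0.0875]
ee_rot: [-0.001, 0.789, 0.614, -0.001]
contact_force: [-4.7, -0.1, 11.8]
grip_width: 0.0285
F rig(x,y,z) -4.49 -1.22 11.81 w 0.0285
K0 y 0.0485 x 0.0013 z 0.0875
P0 y 0.1838 x 0.0011 z 0.0875
F rig(x,y,z) -5.52 -1.64 11.66 w 0.0286
K0 y 0.0485 x 0.0013 z 0.0874
P0 y 0.1838 x 0.0011 z 0.0874
```

View pics/s8.png

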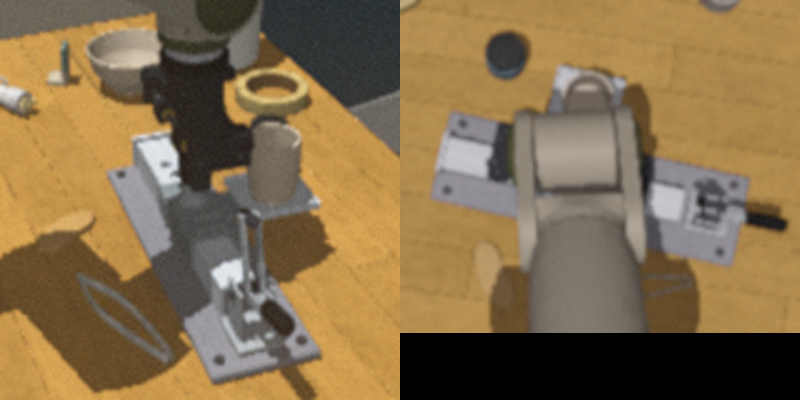

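View pics/wrist8.png

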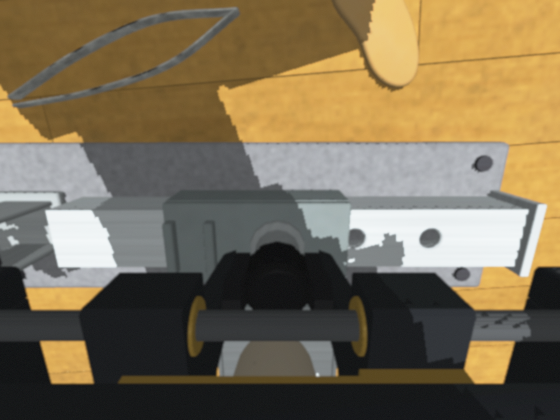

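The clamp stands open, with its black handle at about (275,318) in the left view. The cup is on its plate at (275,160), and the section is one hole along. The push is steady at about 12 N.

```bash
python3 -c "
from workcell import bot
print(bot.finish_job());print(bot.read_state()['time'])"
```

```text
the job is handed in; nothing more can be done
None
the job is handed in; nothing more can be done
```

The job is done and handed in at about 11.5 s, with the plunger knob held down on its housing as asked.

- **Clamp:** I pushed the handle with closed fingers until it fell open. The later pictures show the handle lying back and the arm standing up.
- **Section:** I gripped the knob and raised the plunger until it pulled back with about 6 N. I then slid the section 50 mm and lowered the pin into the next hole.
- **Pin in the hole:** It went well below the height where it would have stood on solid rail. The knob then met a hard stop about 10.7 mm below its floating height.
- **Final hold:** The push measured 11.7 to 12.2 N for over a second, and the tool height stayed within 0.1 mm.
- **Surroundings:** The last pictures show the cup on its plate, and the rib, tongs and jar look unmoved. I did not measure their positions again, and I did not look separately at the tile or the second jar.

**Small disagreements:**
- The wrist picture put the knob about 2 mm short of the hole's centre. That is at the limit of the pin's play, but the pin still went fully in.
- A side force of about 5 N across the rail remained during the final push.

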